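# Clear the test stand lid and hold it open

### The arm

A 6-joint arm with a two-finger parallel gripper is mounted at the origin on the work surface. World frame = base frame: x ahead of the robot, y to its left, z up, the work surface at z = 0. Lengths are in m, angles in rad, forces in N, time in s.
With the tool pointing down it reaches from about 0.375 to 0.9 m from the base axis. Payload 3.1 kg.
Tool frame: the origin (TCP) lies between the finger pads; the fingertips stand robot.nose_length ahead of it and the grasp point (between the pads) lies 2 mm behind it (robot.nose_length is the distance from the TCP to the fingertips, in m); z points along the fingers, y is the line along which they close (so a half turn about z gives the same grasp; the last joint's range is limited). The gripper opens to 85 mm and grips with 20 to 120 N. Pads are 22 mm wide; open, the fingers measure 114 mm over their backs; the gripper's body (76 mm by 85 mm) begins 54 mm behind the grasp point. The pads swing forward as they close: fully open they stand 13 mm farther back than shut.
Start: joints at [1.139, 0.527, 1.433, -0, 1.181, -0.178], TCP at [0.156, 0.605, 0.248] pointing down, gripper open.
Joint ranges: [-3.08, 3.08], [-0.75, 2.2], [0.22, 2.44], [-1.43, 4.57], [0, 2.65], [-2.85, 2.85]. Speed limits (rad/s): [2.79, 2.79, 3.14, 3.14, 3.14, 3.14].

### API

Orientations are given as a unit quaternion [w, x, y, z].
In Python, from cell import get_state, eyes, job, robot gives the robot as it stands.
- The arm moves only by the shell command python3 -m handwheel 'ROWS' [FORCE]. ROWS is JSON, a list of rows, each a list of 7 numbers: the shift along the tool's x, y, z in m, then the turn, a rotation vector about the tool's x, y, z in degrees, then the opening, from -1 (shut) to 1 (fully open). A call has exactly 5 rows; each row is the pose to reach, as a shift and turn from the pose commanded when the call began, along the tool's axes at that moment; what a row does not reach only later rows make up. A row lasts 1/10 s, in which the tool goes at most 50 mm and 8.59 degrees, less where a joint would pass 70% of its speed; a pose out of reach is approached as far as the arm can. A call with a gripper value outside its range is refused whole. The fingers move at their own pace and stop on an object; FORCE is the grip in N (left out, the last holds). Time passes only in rows, so rows that repeat a pose let the fingers close, or fill a call up. It gives the time, the measured TCP pose, the force, the opening and the grip force at its end, in the units of the state.
- get_state(): the state, without advancing time (a new reading comes with each control period).
- eyes.capture(name): name is "scene" or "top" or "wrist"; returns a dict with "img" (420x560x3 uint8, red, green, blue), "K" (3x3 intrinsics, pixels), "world_from_camera" (4x4, takes a point from camera to world coordinates). Camera axes: x right, y down, z forward; pixel columns grow to the right and rows downward; lengths in m; the calibration is good to about 2 mm. A picture is of the moment at which its call begins. There is no depth.
- job.job_done(): hands the job in; it is judged then, once.
The state is a dict: "time": time; "joints": joint angles; "dq": joint speeds; "effort": joint torques, N m; "position": TCP position; "orientation": TCP orientation; "wrist_force": force on the tool from outside, world axes, zero at the start; "ft_torque": the same for the moment, N m; "gripper_width": finger opening in m; "finger_force": force on a finger pad.
Only numpy, scipy, OpenCV 4.12 (cv2) and the standard library are available. Lean on these libraries where they do the work, as an engineer would, in place of code of your own. Each camera call takes 0.05 s, during which the arm holds its last target. There are 200 camera calls.

### The job

The chrome idler gear was left lying on the lid of the cream test stand: with the lid still shut, set the gear over the thin pin of the blue parts post so that it sits flat on the post's shoulder, and let go of it. Then lift the lid by its steel bar and hold it open at 45 degrees, give or take 5, so that the fitter across the bench can reach the metering roller; it drops shut by itself, so finish with the gripper still holding the bar. Do not press the red button, and leave the orange cup, the yellow wheel and the two washers where they lie.

Things in the scene. Friction and masses are not known exactly. Their poses are not given: they have to be found in the camera images.
- gear: loose chrome idler gear: toothed disc 58 mm across and 12 mm thick with a smooth round hub, 28 mm across, standing on it up to 40 mm above the underside; an 18 mm bore goes right through; 130 to 230 g. Origin: centre of the underside, z along the bore, upwards; it starts hub up, flat on the lid.
- stand: fixed cream enamel test stand, a box 200 mm deep (x), 260 mm wide (y). Its -y side is an open chamber with a green and black metering roller, shut by the cream lid; its +y side (y = 40 to 130 mm) is a solid deck, 100 mm high, with the red button. Origin: centre of the underside; x points from the hinge side (robot's side) to the handle side, z up.
- lid (a joint): opening angle of the lid in rad: 0 is shut (level), stop at 1.4. A cream plate 200 mm long (stand x), 156 mm wide, 6 mm thick, about 0.43 kg with its bar; its top is 100 mm above the bench when shut. Hinged along its edge nearest the robot: the far edge rises and comes back towards the robot. It falls shut by its weight from any angle; 2 to 3 N at the bar lifts it.
- lid_hinge (a point): point on the hinge axis at the middle of the lid's width, 97 mm above the bench, at x = -100, y = -45 mm in the stand's frame. The place is fixed; its axes turn with the lid: x along the lid from hinge to handle, y along the level hinge axis, z along the lid's upward normal. Opening turns x upwards.
- bar (a point): the lid's handle, a round steel bar 10 mm thick and 100 mm long, parallel to the hinge axis (its y), fixed on a leg at each end, its centre line 37 mm above the lid's top. Origin: middle of the bar's centre line, at x = 172, z = 40 mm in the axes of lid_hinge. Its axes are the lid's. Being round, it can turn between the finger pads.
- post: fixed blue parts post: round foot 72 mm across, column 32 mm across up to a flat shoulder 110 mm above the bench, with a thin steel pin 10 mm across that rises from the shoulder to 135 mm (tapered top 5 mm). Origin: centre of the foot's underside, z up. It stands to the left or right of the stand.
- post_seat (a point): centre of the post's flat shoulder, 110 mm above the bench, on the pin's axis; the gear's underside rests here.
- run_button (a joint): travel of the stand's red push button in m: 0 is out, about 0.006 fully pressed.
- run_button_top (a point): top of the red button, 28 mm across, on the stand's deck at x = 30, y = 88 mm in the stand's frame.
- cup: loose cracked orange metering cup, 68 mm across the rim, 60 mm high; a bystander. Origin: centre of its underside.
- wheel: loose yellow nylon agitator wheel with six paddles, 76 mm across, 26 mm high, lying flat; a bystander. Origin: centre of its underside.
- washer_a: loose steel washer 38 mm across, 5 mm thick, lying flat; a bystander. Origin: centre of its underside.
- washer_b: a second such washer; a bystander. Origin: centre of its underside.
- angle_mark (a point): red ball 12 mm across on a thin dark steel quarter arc (radius 60 mm about the hinge axis, beside the lid's -y edge, fixed to the stand): it marks 45 degrees of the lid; a small red tab on the lid's edge comes level with it there.
Things that resemble listed ones, but are neither listed nor needed, are in the scene too. There is more than one size of the gear; the job needs the largest.

How it is judged:
On the way, in this order (a step that is already met when the one before it is completed fails the run):
1. the gear sits flat on the post's shoulder, over the pin, let go, while the lid is still shut (horizontal distance between gear and post_seat below 0.007 m and z of gear in the frame of post_seat between -0.004 and 0.004 m and angle between gear's own z axis and vertical below 0.1 rad and linear speed of gear below 0.02 m/s and contact force between the fingers and gear below 0.1 N and value of joint lid below 0.06 rad), for 0.3 s.
2. the lid is held by its bar at 45 degrees, within 6 (value of joint lid between 0.68 and 0.89 rad and contact force between the fingers and lid_c2 above 0.5 N), for 0.5 s.
At the end, for the whole second after the job is handed in: The fingers hold the lid by its bar (contact over 0.5 N), the lid still at 45 degrees within 6 (0.68 to 0.89 rad, slower than 0.05 rad/s), and the gear rests untouched on the post: centre within 7 mm of the pin's axis, underside within 4 mm of the shoulder, upright within 0.1 rad (all of step 2 and velocity of joint lid between -0.05 and 0.05 rad/s and horizontal distance between gear and post_seat below 0.007 m and z of gear in the frame of post_seat between -0.004 and 0.004 m and angle between gear's own z axis and vertical below 0.1 rad and linear speed of gear below 0.02 m/s and contact force between the arm and gear below 0.1 N); the arm keeps its last pose, push and grip.
It fails at once if the red button is pressed (over 2 mm) (value of joint run_button above 0.002 m).
It fails at once if the cup is moved over 15 mm (distance of cup from where it was at the start of the episode above 0.015 m).
It fails at once if the wheel is moved over 15 mm (distance of wheel from where it was at the start of the episode above 0.015 m).
It fails at once if a washer is moved over 15 mm (distance of any of washer_a, washer_b from where it was at the start of the episode above 0.015 m).
It also fails if it takes over 51 s, if anything falls off the work surface, if the arm or the gripper's body presses on something with over 40 N, if the wrist force passes 120 N, or if a joint passes its speed limit or range.

## Working session

There is one attempt and no reset: what is moved stays moved. The work goes in short steps, Python scripts to look and compute and a shell command to move; the robot and the scene stay as the last step left them, time stands still between calls to the robot, and variables do not carry over. Pictures are saved under pics/ and viewed, at most 12 in all, crops included, and the job is handed in when it is done.

```bash
ls; mkdir -p pics; python3 - <<'E'
from cell import get_state, eyes, job, robot
import cv2,numpy as np
print(get_state()); print(robot.nose_length)
ims=[]
for n in ["scene","top"]:
    c=eyes.capture(n); cv2.imwrite(f"pics/{n}0.png",c["img"][:,:,::-1]); np.savez(f"{n}0.npz",**c)
    print(n,c["K"].round(1).tolist(),c["world_from_camera"].round(3).tolist())
E
```

```text
pics
{'time': 0.0, 'joints': array([ 1.13952823e+00,  5.28486180e-01,  1.43388263e+00,  5.96966284e-06,
        1.18143680e+00, -1.78545471e-01]), 'dq': array([ 0.00048761,  0.00017321,  0.00166242,  0.00153072,  0.00164439,
       -0.00044026]), 'effort': array([-9.55523101e-04, -4.42352664e+01, -1.78018409e+01, -2.94875217e-04,
        8.58764484e-03,  5.00284401e-06]), 'position': array([0.15598435, 0.60452014, 0.24732756]), 'orientation': array([-3.34801970e-04,  1.26026361e-01,  9.92026276e-01, -1.05461208e-03]), 'wrist_force': array([ 0.20845109, -0.15306734,  0.1780747 ]), 'ft_torque': array([ 0.00816105, -0.01570527, -0.01344363]), 'finger_force': 0.0, 'gripper_width': 0.08518995237438241}
0.017
scene [[541.9, 0.0, 277.9], [0.0, 541.9, 205.4], [0.0, 0.0, 1.0]] [[0.236, 0.763, -0.602, 1.414], [0.972, -0.185, 0.147, -0.235], [0.001, -0.62, -0.785, 1.231], [0.0, 0.0, 0.0, 1.0]]
top [[475.4, 0.0, 280.4], [0.0, 475.4, 215.2], [0.0, 0.0, 1.0]] [[-0.008, -0.994, 0.11, 0.424], [-1.0, 0.01, 0.02, -0.034], [-0.021, -0.11, -0.994, 1.118], [0.0, 0.0, 0.0, 1.0]]
```

View pics/scene0.png

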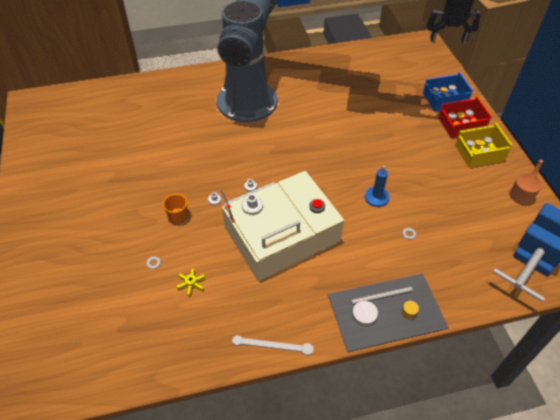

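View pics/top0.png

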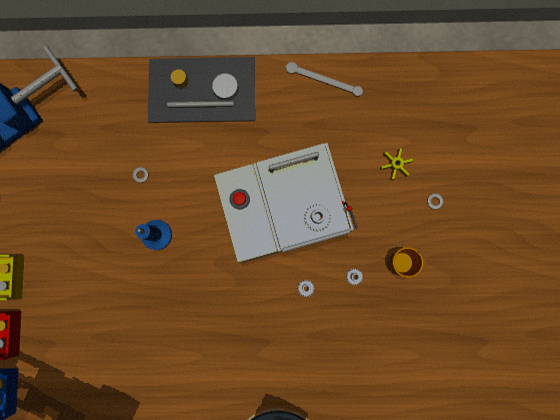

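Top view: stand with corners about (215,175), (328,145), (353,235) and (240,262), button at (239,199), bar at (294,161), post pin at (143,231). There are three gear candidates: one on the lid at (317,217), and two small ones on the bench at (306,288) and (355,277). The lid one fits, since it is the largest and is lying on the lid. I'll confirm it in a crop.

```bash
cat > h.py <<'E'
import numpy as np,cv2
def ray(c,uv,z):
    d=np.linalg.inv(c["K"])@np.array([uv[0],uv[1],1.]); T=c["world_from_camera"]
    d=T[:3,:3]@d; o=T[:3,3]; return o+d*(z-o[2])/d[2]
def proj(c,p):
    q=np.linalg.inv(c["world_from_camera"])@np.append(p,1); q=c["K"]@q[:3]; return q[:2]/q[2]
E
python3 - <<'E'
from h import *
t=np.load("top0.npz"); s=np.load("scene0.npz")
def blobs(c,lo,hi,amin):
    hsv=cv2.cvtColor(c["img"],cv2.COLOR_RGB2HSV); m=cv2.inRange(hsv,lo,hi)
    n,l,st,ce=cv2.connectedComponentsWithStats(m)
    return m,[(ce[i].round(1).tolist(),int(st[i,4]),st[i,:4].tolist()) for i in range(1,n) if st[i,4]>amin]
m,b=blobs(t,(0,0,110),(60,70,255),3000); print("cream",b)
cs,_=cv2.findContours(m,cv2.RETR_EXTERNAL,cv2.CHAIN_APPROX_NONE)
r=cv2.minAreaRect(max(cs,key=cv2.contourArea)); bp=cv2.boxPoints(r); print(r)
for p in bp: print(p,ray(t,p,.1).round(4))
for c,n in((t,"top"),(s,"scene")):
    print(n,"blue",blobs(c,(100,120,40),(120,255,255),60)[1]); print("red",blobs(c,(0,190,120),(4,255,255),8)[1])
a=cv2.resize(t["img"][130:305,200:370],None,fx=4,fy=4,interpolation=cv2.INTER_CUBIC)[:600]
b=cv2.resize(t["img"][205:260,125:180],None,fx=2,fy=2)
cv2.imwrite("pics/crop1.png",a[:,:,::-1])
E
```

```text
cream [([318.6, 38.0], 6456, [179, 23, 298, 32])]
((327.7264709472656, 38.85236358642578), (27.905733108520508, 296.9840087890625), 88.90530395507812)
[178.995     27.738964] [0.9665 0.2132 0.1   ]
[475.9248   22.06512] [ 0.9674 -0.454   0.1   ]
[476.45795   49.965763] [ 0.9021 -0.4518  0.1   ]
[179.52814   55.639606] [0.9004 0.211  0.1   ]
top blue [([6.2, 117.9], 576, [0, 89, 19, 53]), ([29.0, 111.2], 168, [20, 100, 18, 23]), ([154.9, 234.4], 618, [135, 220, 36, 30]), ([3.0, 394.6], 220, [0, 373, 8, 46])]
red [([238.6, 197.6], 117, [233, 192, 12, 13]), ([348.6, 207.9], 14, [347, 206, 5, 5]), ([5.1, 329.4], 175, [0, 314, 10, 39])]
scene blue [([290.8, 1.9], 147, [277, 0, 33, 6]), ([539.9, 99.0], 6142, [502, 0, 58, 197]), ([446.5, 90.1], 951, [424, 73, 48, 38]), ([377.8, 191.3], 474, [366, 170, 23, 36]), ([542.9, 239.2], 1816, [515, 204, 45, 71])]
red [([465.1, 115.8], 219, [442, 98, 48, 30]), ([469.8, 116.6], 31, [464, 114, 12, 6]), ([317.0, 203.2], 62, [313, 200, 9, 8])]
```

View pics/crop1.png

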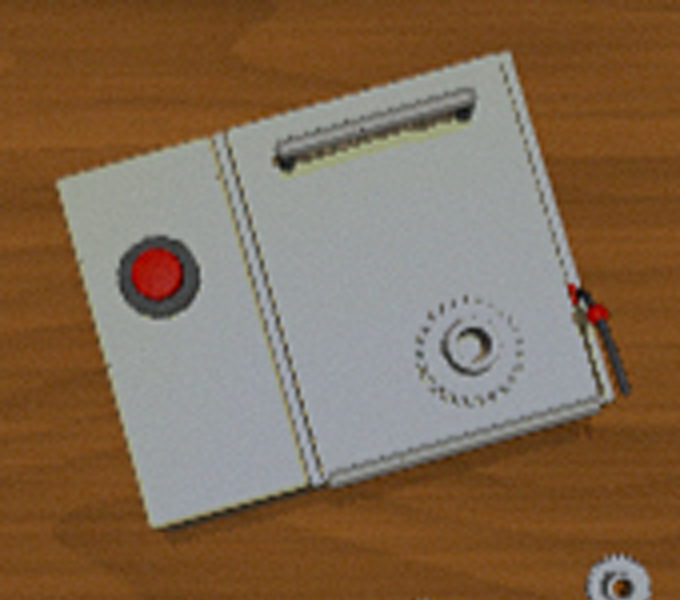

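The crop confirms it: the toothed disc on the lid is about 27 px across with its hub at crop (469,346), which is top (317.3,216.5), and it is clearly larger than the bench gears. The bar runs from crop (277,150) to (474,97).

```bash
python3 - <<'E'
from h import *
t=np.load("top0.npz"); s=np.load("scene0.npz")
f=lambda u,v:(200+u/4,130+v/4)
print("gear disc",ray(t,f(470,351),.112),"hub",ray(t,f(469,346),.14))
A=ray(t,f(57,183),.1);B=ray(t,f(512,53),.1);C=ray(t,f(150,527),.1)
print("corners",A,B,C,"len",np.linalg.norm(A-B),np.linalg.norm(A-C))
yaw=np.arctan2(*((A-B)[:2]*[1,1]))
ux=(A-C);yx=np.arctan2(ux[1],ux[0]); uy=A-B; yy=np.arctan2(-uy[0],uy[1]); print("yaw",np.degrees([yx,yy]))
ctr=(B+C)/2;print("ctr",ctr)
b1=ray(t,f(277,150),.137);b2=ray(t,f(474,97),.137);print("bar",b1,b2,(b1+b2)/2,np.linalg.norm(b1-b2), np.degrees(np.arctan2(-(b1-b2)[0],(b1-b2)[1])))
y=np.radians((yx and np.degrees((yx+yy)/2)));R=np.array([[np.cos(y),-np.sin(y)],[np.sin(y),np.cos(y)]])
for n,p in(("hinge",(-.1,-.045)),("bar",(.072,-.045)),("button",(.03,.088))): print(n,ctr[:2]+R@p)
print("button meas",ray(t,(238.6,197.6),.108))
for n,p,z in (("cup",(408,262),.06),("wash",(435.5,201.5),.005),("wheel",(397,163),.026),("wash2",(140.5,175),.005)): print(n,ray(t,p,z))
print("post rough top",ray(t,(143,231),.11))
a=cv2.resize(t["img"][205:265,120:185],None,fx=6,fy=6,interpolation=cv2.INTER_CUBIC)
b=cv2.resize(s["img"][155:215,350:410],None,fx=6,fy=6,interpolation=cv2.INTER_CUBIC)
cv2.imwrite("pics/crop2.png",np.hstack([a,b])[:,:,::-1])
E
```

```text
gear disc [ 0.52950732 -0.09229839  0.112     ] hub [ 0.52918004 -0.09019184  0.14      ]
corners [0.62512152 0.13050536 0.1       ] [ 0.69441732 -0.11858901  0.1       ] [0.43791005 0.07922502 0.1       ] len 0.25855349880841766 0.19410772708986437
yaw [15.31852694 15.54608632]
ctr [ 0.56616369 -0.01968199  0.1       ]
bar [0.63407639 0.00871083 0.137     ] [ 0.66118628 -0.09511477  0.137     ] [ 0.64763133 -0.04320197  0.137     ] 0.10730658001373405 14.63376682531494
hinge [ 0.48174362 -0.08966951]
bar [ 0.64754225 -0.04390036]
button [0.57166528 0.0731282 ]
button meas [0.57518001 0.07628754 0.108     ]
cup [ 0.43493862 -0.292922    0.06      ]
wash [ 0.57635866 -0.37585577  0.005     ]
wheel [ 0.66488465 -0.28425469  0.026     ]
wash2 [0.64776034 0.3229561  0.005     ]
post rough top [0.50486615 0.28090803 0.11      ]
```

View pics/crop2.png

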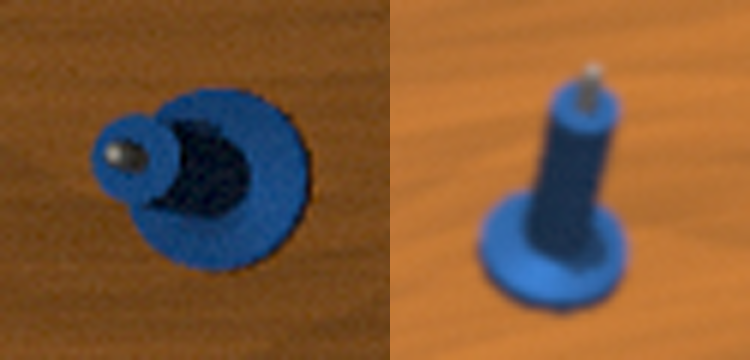

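Shoulder is at crop (136,160) in the top view and (194,105) in the scene crop, so the post is to the stand's left. Next I'll write a helper that converts a world target into tool-axis rows.

```bash
cat >> h.py <<'E'
from scipy.spatial.transform import Rotation as Ro
def go(p,ang):
    """print shift (mm) / turn (deg) in tool axes to world p with tool down, tool y at ang deg"""
    from cell import get_state
    s=get_state(); q=s["orientation"]; R=Ro.from_quat(q[[1,2,3,0]])
    a=np.radians(ang); y=np.array([np.cos(a),np.sin(a),0]); z=np.array([0,0,-1.]); x=np.cross(y,z)
    T=Ro.from_matrix(np.c_[x,y,z])
    print("shift",(R.inv().apply(np.array(p)-s["position"])*1000).round(1),"turn",(R.inv()*T).as_rotvec(degrees=True).round(1),"pos",s["position"].round(4),"t",s["time"])
E
python3 - <<'E'
from h import *
t=np.load("top0.npz"); s=np.load("scene0.npz")
g=lambda u,v,k,o:((u+.5)/k-.5+o[0],(v+.5)/k-.5+o[1])
def tri(a,b):
    P=[c["K"]@np.linalg.inv(c["world_from_camera"])[:3] for c in(t,s)]
    X=cv2.triangulatePoints(P[0],P[1],np.array(a,float).reshape(2,1),np.array(b,float).reshape(2,1));return (X[:3]/X[3]).ravel()
for n,u,v,z in(("shoulder",(136,160),(194,105),.11),("pin",(113,153),(203,68),.135),("foot",(218,180),None,.008)):
    a=g(*u,6,(120,205)); print(n,ray(t,a,z).round(4)); 
    if v: b=g(*v,6,(350,155)); print(ray(s,b,z).round(4),tri(a,b).round(4))
go((.529,-.091,.24),15.4)
E
```

```text
shoulder [0.5043 0.2825 0.11  ]
[0.5082 0.2826 0.11  ] [0.5048 0.2842 0.1057]
pin [0.5049 0.2828 0.135 ]
[0.508  0.2829 0.135 ] [0.5052 0.2843 0.1316]
foot [0.5043 0.2819 0.008 ]
shift [-535.1 -580.2    8.4] turn [-0.1  0.  60.1] pos [0.156  0.6046 0.2474] t 0.1
```

```bash
R='[[-0.535,-0.58,0.008,0,0,60,1],[-0.535,-0.58,0.008,0,0,60,1],[-0.535,-0.58,0.008,0,0,60,1],[-0.535,-0.58,0.008,0,0,60,1],[-0.535,-0.58,0.008,0,0,60,1]]'; python3 -m handwheel '[[-0.535,-0.58,0.008,0,0,60,1],[-0.535,-0.58,0.008,0,0,60,1],[-0.535,-0.58,0.008,0,0,60,1],[-0.535,-0.58,0.008,0,0,60,1],[-0.535,-0.58,0.008,0,0,60,1]]' 30
python3 -c "
from h import *
go((.529,-.091,.24),15.4)"
```

```text
time: 0.6
position: [0.2747, 0.383, 0.2455]
orientation: [0.0, 0.483, 0.876, -0.0]
wrist_force: [0.6, -0.5, -0.0]
gripper_width: 0.0857
finger_force: 0.0
shift [-536.5  -37.8    5.7] turn [-0.   0.  16.8] pos [0.2747 0.383  0.2455] t 0.6
```

```bash
python3 -m handwheel '[[-0.536,-0.038,0.006,0,0,17,1],[-0.536,-0.038,0.006,0,0,17,1],[-0.536,-0.038,0.006,0,0,17,1],[-0.536,-0.038,0.006,0,0,17,1],[-0.536,-0.038,0.006,0,0,17,1]]'
python3 -c "
from h import *
go((.529,-.091,.24),15.4)"
```

```text
time: 1.1
position: [0.3941, 0.1632, 0.2429]
orientation: [-0.0, 0.605, 0.796, 0.0]
wrist_force: [0.7, -0.0, -0.4]
gripper_width: 0.0856
finger_force: 0.0
shift [-281.1   61.9    2.9] turn [-0.  -0.   0.1] pos [0.3941 0.1632 0.2429] t 1.1
```

```bash
python3 -m handwheel '[[-0.05,0.01,0,0,0,0,1],[-0.1,0.022,0.001,0,0,0,1],[-0.15,0.033,0.001,0,0,0,1],[-0.2,0.044,0.002,0,0,0,1],[-0.25,0.055,0.003,0,0,0,1]]'
python3 -m handwheel '[[-0.02,0.004,0,0,0,0,1],[-0.02,0.004,0,0,0,0,1],[-0.02,0.004,0,0,0,0,1],[-0.02,0.004,0,0,0,0,1],[-0.02,0.004,0,0,0,0,1]]'
python3 - <<'E'
from h import *
from cell import eyes
go((.529,-.091,.24),15.4)
c=eyes.capture("wrist");np.savez("w1.npz",**c);cv2.imwrite("pics/w1.png",c["img"][:,:,::-1])
print(c["world_from_camera"].round(3).tolist())
for z in(.112,.14): print(proj(c,(.529,-.091,z)))
E
```

```text
time: 1.6
position: [0.5112, -0.0577, 0.2398]
orientation: [-0.0, 0.605, 0.796, 0.0]
wrist_force: [0.5, 0.8, -0.8]
gripper_width: 0.0855
finger_force: 0.0
time: 2.1
position: [0.5191, -0.0722, 0.2401]
orientation: [-0.001, 0.604, 0.797, -0.0]
wrist_force: [-0.2, 0.2, -0.7]
gripper_width: 0.0852
finger_force: 0.0
shift [-20.8   4.5   0.1] turn [-0.  -0.   0.3] pos [ 0.5191 -0.0722  0.2401] t 2.1
[[0.963, 0.26, 0.069, 0.502], [0.269, -0.93, -0.249, -0.01], [-0.0, 0.258, -0.966, 0.365], [0.0, 0.0, 0.0, 1.0]]
[283.53909985 229.12098263]
[284.07209242 241.04550217]
```

View pics/w1.png

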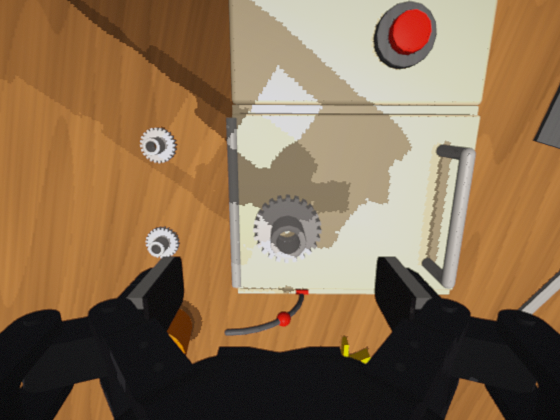

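Wrist view: gear disc is centred at (287.5,228.5), hub top at about (289,240). The bar runs from (466,155) to (449,283), and the red tab and ball at (302,291) and (284,319) are clear of the path.

```bash
python3 - <<'E'
from h import *
c=np.load("w1.npz")
print(ray(c,(287.5,228.5),.112),ray(c,(289,240),.14),"bar",ray(c,(466,155),.137),ray(c,(449,283),.137))
g=.5*(ray(c,(287.5,228.5),.112)+np.array([.529,-.0912,0]));print(g)
go((g[0],g[1],.134),15.4)
E
```

```text
[ 0.5320401  -0.08958312  0.112     ] [ 0.5323357  -0.08920095  0.14      ] bar [0.63585349 0.00505839 0.137     ] [ 0.66450455 -0.09094953  0.137     ]
[ 0.53052005 -0.09039156  0.056     ]
shift [-20.5   6.  106.2] turn [-0.  -0.   0.3] pos [ 0.5193 -0.0723  0.2402] t 2.15
```

```bash
python3 -m handwheel '[[-0.0205,0.006,0.02,0,0,0.3,1],[-0.0205,0.006,0.05,0,0,0.3,1],[-0.0205,0.006,0.08,0,0,0.3,1],[-0.0205,0.006,0.1,0,0,0.3,1],[-0.0205,0.006,0.106,0,0,0.3,1]]'
python3 -m handwheel '[[0,0,0,0,0,0,1],[0,0,0,0,0,0,0.3],[0,0,0,0,0,0,-0.3],[0,0,0,0,0,0,-1],[0,0,0,0,0,0,-1]]' 40
python3 -m handwheel '[[0,0,0,0,0,0,-1],[0,0,0,0,0,0,-1],[0,0,0,0,0,0,-1],[0,0,0,0,0,0,-1],[0,0,0,0,0,0,-1]]' 40

```

```text
time: 2.65
position: [0.5297, -0.0906, 0.1322]
orientation: [-0.002, 0.607, 0.795, -0.001]
wrist_force: [0.3, -0.2, -0.5]
gripper_width: 0.0855
finger_force: 0.0
time: 3.15
position: [0.5317, -0.0922, 0.1349]
orientation: [0.001, 0.607, 0.795, 0.0]
wrist_force: [-0.3, -0.5, 3.5]
gripper_width: 0.0282
finger_force: 5.1
time: 3.65
position: [0.5317, -0.0922, 0.1351]
orientation: [0.001, 0.607, 0.795, 0.0]
wrist_force: [-1.0, 0.4, 6.1]
gripper_width: 0.0264
finger_force: 39.2
```

```bash
python3 -m handwheel '[[0,0,-0.01,0,0,0,-1],[0,0,-0.03,0,0,0,-1],[0,0,-0.06,0,0,0,-1],[0,0,-0.09,0,0,0,-1],[0,0,-0.1,0,0,0,-1]]'
python3 - <<'E'
from h import *
from cell import eyes
c=eyes.capture("wrist");np.savez("w2.npz",**c);cv2.imwrite("pics/w2.png",c["img"][150:420,:,::-1])
go((.505,.2825,.235),15.4)
E
```

```text
time: 4.15
position: [0.5328, -0.0925, 0.2372]
orientation: [0.003, 0.607, 0.795, 0.001]
wrist_force: [0.6, -1.2, -1.5]
gripper_width: 0.0272
finger_force: 39.7
shift [369.2  71.8   1.3] turn [ 0.3  0.2 -0.1] pos [ 0.5329 -0.0926  0.2374] t 4.2
```

View pics/w2.png

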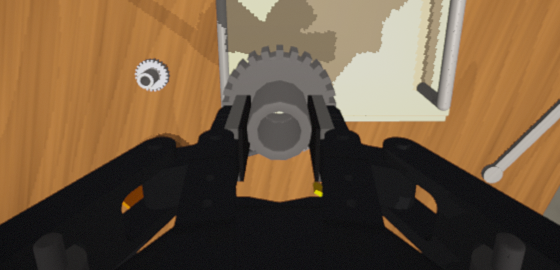

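Gear is held upright, with the hub top's bore centred at about image (279.5,281) and its lower rim at about v=310. I'll compute the gear's offset from the TCP.

```bash
python3 - <<'E'
from h import *
from cell import get_state
c=np.load("w2.npz"); s=get_state(); z=s["position"][2]+.0049
R=Ro.from_quat(s["orientation"][[1,2,3,0]])
h=ray(c,(279.5,281),z); print("hub c in tool",R.inv().apply(h-s["position"])*1000)
for dx in (-4,-2,0,2,4):
    pts=[proj(c,s["position"]+R.apply([dx/1000+.014*np.cos(a),.014*np.sin(a),-.0049])) for a in np.linspace(0,6.28,60)]
    b=[proj(c,s["position"]+R.apply([dx/1000+.009*np.cos(a),.009*np.sin(a),-.0049])) for a in np.linspace(0,6.28,60)]
    d=[proj(c,s["position"]+R.apply([dx/1000+.029*np.cos(a),.029*np.sin(a),.0231])) for a in np.linspace(0,6.28,60)]
    print(dx,np.min(pts,0).round(),np.max(pts,0).round(),"bore",np.min(b,0).round(),np.max(b,0).round(),"disc",np.min(d,0).round(),np.max(d,0).round())
im=cv2.resize(c["img"][180:330,210:350],None,fx=4,fy=4,interpolation=cv2.INTER_CUBIC);cv2.imwrite("pics/w2c.png",im[:,:,::-1])
E
```

```text
hub c in tool [ 1.52369516  0.71765133 -4.90234919]
-4 [244. 262.] [311. 322.] bore [256. 273.] [299. 312.] disc [220. 209.] [336. 315.]
-2 [244. 258.] [311. 318.] bore [256. 269.] [299. 308.] disc [220. 205.] [336. 312.]
0 [244. 253.] [311. 314.] bore [256. 264.] [299. 304.] disc [220. 201.] [336. 308.]
2 [244. 248.] [312. 310.] bore [256. 260.] [299. 299.] disc [220. 197.] [336. 305.]
4 [244. 244.] [312. 306.] bore [256. 255.] [300. 295.] disc [220. 192.] [336. 301.]
```

View pics/w2c.png

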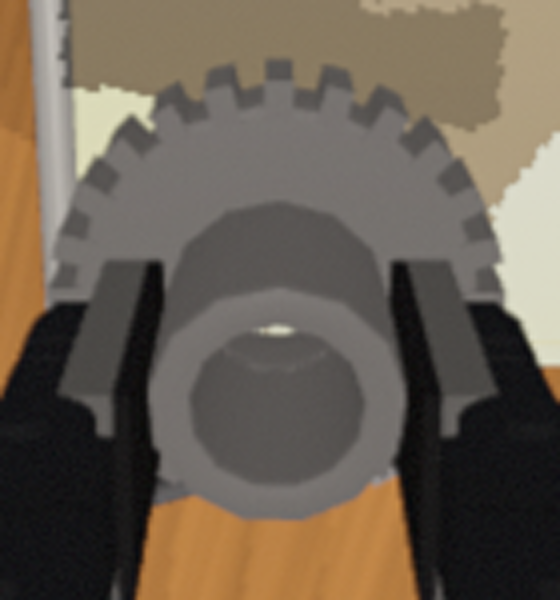

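Gear offset in the tool is about (+1.7, +0.3) mm. Moving to the post at height.

```bash
python3 -m handwheel '[[0.03,0.006,0,0,0,0,-1],[0.075,0.015,0,0,0,0,-1],[0.12,0.023,0,0,0,0,-1],[0.165,0.032,0,0,0,0,-1],[0.21,0.041,0,0,0,0,-1]]'
python3 -m handwheel '[[0.045,0.009,0,0,0,0,-1],[0.085,0.017,0,0,0,0,-1],[0.1,0.02,0,0,0,0,-1],[0.11,0.022,0,0,0,0,-1],[0.11,0.022,0,0,0,0,-1]]'
python3 - <<'E'
from h import *
from cell import eyes,get_state
go((.5055,.2808,.235),15.4)
c=eyes.capture("wrist");np.savez("w3.npz",**c);cv2.imwrite("pics/w3.png",c["img"][:,:,::-1])
for z in(.11,.135):print(proj(c,(.5055,.2825,z)))
E
```

```text
time: 4.7
position: [0.5143, 0.1229, 0.2326]
orientation: [-0.001, 0.607, 0.794, -0.001]
wrist_force: [0.5, -0.0, -0.9]
gripper_width: 0.027
finger_force: 39.7
time: 5.2
position: [0.5075, 0.2336, 0.2332]
orientation: [-0.0, 0.607, 0.795, -0.001]
wrist_force: [-0.1, 0.0, -2.4]
gripper_width: 0.027
finger_force: 39.7
shift [46.1 10.6 -1.8] turn [-0.1  0.  -0.1] pos [0.5075 0.2336 0.2332] t 5.2
[292.63703385 146.08401812]
[294.12278535 148.59940879]
```

View pics/w3.png

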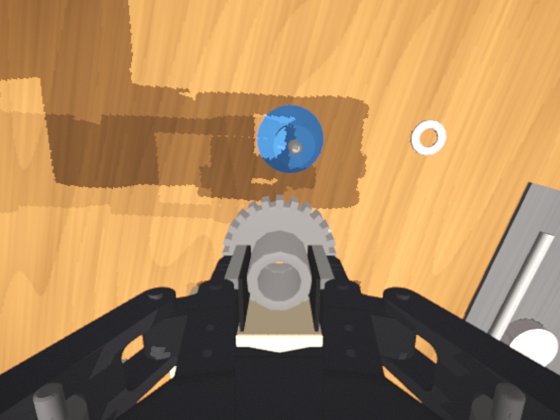

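Pin tip shows at (295,147) against a predicted (294,149), so the post is confirmed to within about 1 mm. Moving over it, then checking.

```bash
python3 -m handwheel '[[0.02,0.005,0,0,0,0,-1],[0.04,0.01,0,0,0,0,-1],[0.0465,0.011,0.01,0,0,0,-1],[0.0465,0.011,0.03,0,0,0,-1],[0.0465,0.011,0.045,0,0,0,-1]]'
python3 -m handwheel '[[0,0,0,0,0,0,-1],[0,0,0,0,0,0,-1],[0,0,0,0,0,0,-1],[0,0,0,0,0,0,-1],[0,0,0,0,0,0,-1]]'
python3 - <<'E'
from h import *
go((.5057,.2812,.146),15.4)
E
```

```text
time: 5.75
position: [0.506, 0.2793, 0.1875]
orientation: [-0.0, 0.607, 0.794, -0.001]
wrist_force: [0.0, 0.7, -1.7]
gripper_width: 0.0268
finger_force: 39.7
time: 6.25
position: [0.5068, 0.281, 0.1898]
orientation: [0.0, 0.607, 0.795, 0.001]
wrist_force: [0.2, -0.5, -1.6]
gripper_width: 0.0268
finger_force: 39.7
shift [ 0.5 -1.1 43.8] turn [ 0.1 -0.  -0.2] pos [0.5068 0.281  0.1898] t 6.25
```

```bash
python3 -m handwheel '[[0,-0.001,0.01,0,0,0,-1],[0,-0.001,0.02,0,0,0,-1],[0,-0.001,0.026,0,0,0,-1],[0,-0.001,0.032,0,0,0,-1],[0,-0.001,0.034,0,0,0,-1]]'
python3 -m handwheel '[[0,0,0.003,0,0,0,-1],[0,0,0.006,0,0,0,-1],[0,0,0.009,0,0,0,-1],[0,0,0.009,0,0,0,-1],[0,0,0.009,0,0,0,-1]]'
python3 - <<'E'
from h import *
go((.5057,.2812,.145),15.4)
E
```

```text
time: 6.75
position: [0.5049, 0.2806, 0.1539]
orientation: [-0.001, 0.607, 0.795, -0.001]
wrist_force: [0.6, 0.9, -1.8]
gripper_width: 0.0264
finger_force: 39.8
time: 7.25
position: [0.5054, 0.2808, 0.1462]
orientation: [0.0, 0.607, 0.795, 0.0]
wrist_force: [0.7, -0.5, -2.1]
gripper_width: 0.027
finger_force: 39.8
shift [0.3 0.4 1.2] turn [ 0.  -0.  -0.2] pos [0.5054 0.2808 0.1462] t 7.25
```

Underside is now about 1 mm above the shoulder. I'll touch down, then release.

```bash
python3 -m handwheel '[[0,0,0.001,0,0,0,-1],[0,0,0.0015,0,0,0,-1],[0,0,0.0015,0,0,0,-1],[0,0,0.0015,0,0,0,-1],[0,0,0.0015,0,0,0,-1]]' 20
python3 -m handwheel '[[0,0,0,0,0,0,-0.3],[0,0,0,0,0,0,-0.2],[0,0,0,0,0,0,0.2],[0,0,0,0,0,0,0.6],[0,0,0,0,0,0,1]]'
python3 -m handwheel '[[0,0,0,0,0,0,1],[0,0,0,0,0,0,1],[0,0,-0.01,0,0,0,1],[0,0,-0.03,0,0,0,1],[0,0,-0.05,0,0,0,1]]'
python3 -m handwheel '[[0,0,-0.03,0,0,0,1],[0,0,-0.06,0,0,0,1],[-0.03,0,-0.075,0,0,0,1],[-0.06,0,-0.075,0,0,0,1],[-0.06,0,-0.075,0,0,0,1]]'
python3 - <<'E'
from h import *
from cell import eyes
s=eyes.capture("scene");t=eyes.capture("top");w=eyes.capture("wrist")
a=cv2.resize(s["img"][145:215,345:415],None,fx=5,fy=5,interpolation=cv2.INTER_CUBIC)
w_=cv2.resize(w["img"],None,fx=350/420,fy=350/420)[:,:440]
cv2.imwrite("pics/r1.png",np.hstack([a,w_])[:,:,::-1]); np.savez("w4.npz",**w)
print(proj(w,(.5057,.2825,.15)),proj(w,(.5057,.2825,.122)))
go((.649,-.043,.24),15.4)
E
```

```text
time: 7.75
position: [0.5056, 0.2809, 0.1452]
orientation: [0.0, 0.607, 0.795, 0.0]
wrist_force: [-1.8, -0.7, 4.4]
gripper_width: 0.0272
finger_force: 40.2
time: 8.25
position: [0.5054, 0.2807, 0.1445]
orientation: [-0.0, 0.607, 0.795, -0.0]
wrist_force: [0.6, -0.0, -0.4]
gripper_width: 0.0759
finger_force: 0.0
time: 8.75
position: [0.5052, 0.2807, 0.1955]
orientation: [-0.0, 0.607, 0.795, -0.0]
wrist_force: [-0.0, 0.1, -0.5]
gripper_width: 0.0856
finger_force: 0.0
time: 9.25
position: [0.5225, 0.2204, 0.2714]
orientation: [0.001, 0.608, 0.794, 0.001]
wrist_force: [0.3, 0.0, 0.9]
gripper_width: 0.0851
finger_force: 0.0
[278.79054724 127.08357208] [278.74770038 126.70942094]
shift [-290.4   53.8   29.7] turn [-0.  -0.  -0.2] pos [0.5209 0.2231 0.2699] t 9.4
```

View pics/r1.png

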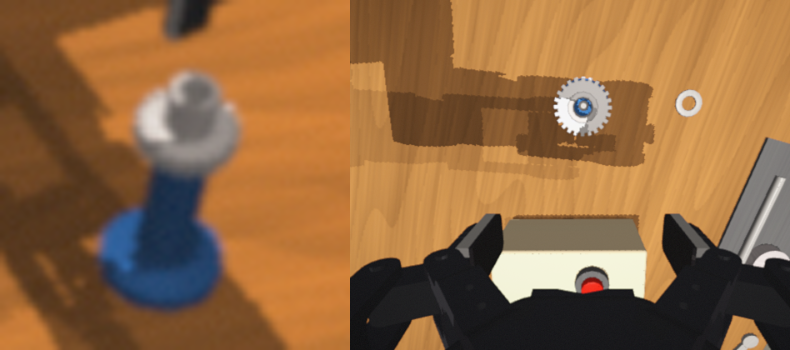

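Gear sits flat on the shoulder with the pin centred in the bore. Moving to above the bar.

```bash
python3 -m handwheel '[[-0.045,0.008,0,0,0,0,1],[-0.09,0.017,0,0,0,0,1],[-0.135,0.025,0.01,0,0,0,1],[-0.18,0.033,0.015,0,0,0,1],[-0.225,0.042,0.02,0,0,0,1]]'
python3 -m handwheel '[[-0.04,0.007,0.005,0,0,0,1],[-0.06,0.011,0.01,0,0,0,1],[-0.065,0.012,0.01,0,0,0,1],[-0.065,0.012,0.01,0,0,0,1],[-0.065,0.012,0.01,0,0,0,1]]'
python3 - <<'E'
from h import *
from cell import eyes
go((.649,-.0435,.139),15.4)
c=eyes.capture("wrist");np.savez("w5.npz",**c);cv2.imwrite("pics/w5.png",c["img"][:,:,::-1])
for y in (-.05,.05):
  a=np.radians(15.4);print(proj(c,(.649-np.sin(a)*y,-.0435+np.cos(a)*y,.137)))
E
```

```text
time: 9.9
position: [0.621, 0.0167, 0.249]
orientation: [-0.001, 0.606, 0.795, -0.0]
wrist_force: [0.5, -0.0, 0.7]
gripper_width: 0.0852
finger_force: 0.0
time: 10.4
position: [0.6487, -0.0405, 0.2397]
orientation: [-0.001, 0.606, 0.795, 0.0]
wrist_force: [0.2, -0.8, 0.1]
gripper_width: 0.0853
finger_force: 0.0
shift [ -3.1  -0.4 100.7] turn [-0.  -0.1 -0. ] pos [ 0.6487 -0.0405  0.2397] t 10.4
[277.57392108 278.41384035]
[277.17869576 149.27611844]
```

View pics/w5.png

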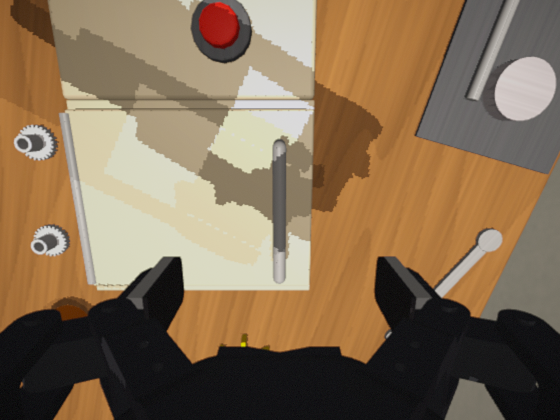

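Bar is at column 279.5, rows 140–283, parallel and centred between the fingers. Descend and close.

```bash
python3 -m handwheel '[[-0.003,0.001,0.03,0,0,0,1],[-0.003,0.001,0.06,0,0,0,1],[-0.003,0.001,0.085,0,0,0,1],[-0.003,0.001,0.1,0,0,0,1],[-0.003,0.001,0.104,0,0,0,1]]'
python3 -m handwheel '[[0,0,0,0,0,0,1],[0,0,0,0,0,0,0.2],[0,0,0,0,0,0,-0.4],[0,0,0,0,0,0,-1],[0,0,0,0,0,0,-1]]' 40
python3 -m handwheel '[[0,0,0,0,0,0,-1],[0,0,0,0,0,0,-1],[0,0,0,0,0,0,-1],[0,0,0,0,0,0,-1],[0,0,0,0,0,0,-1]]' 40
python3 - <<'E'
from h import *
go((.649,-.0435,.135),15.4)
# arc in tool axes: y = stand x, z down, for lid angles
r=np.hypot(.172,.04);f=np.arctan2(.04,.172)
for d in range(5,51,5): a=f+np.radians(d); print(d,round((r*np.cos(a)-.172)*1000,1),round(-(r*np.sin(a)-.04)*1000,1))
E
```

```text
time: 10.95
position: [0.65, -0.0439, 0.1341]
orientation: [-0.002, 0.606, 0.795, -0.001]
wrist_force: [-0.3, -0.3, 0.3]
gripper_width: 0.0853
finger_force: 0.0
time: 11.45
position: [0.6516, -0.0455, 0.1364]
orientation: [0.001, 0.607, 0.795, 0.0]
wrist_force: [0.4, -0.4, -0.5]
gripper_width: 0.028
finger_force: 0.0
time: 11.95
position: [0.6502, -0.0457, 0.136]
orientation: [-0.001, 0.607, 0.795, -0.001]
wrist_force: [-4.5, -2.5, 4.9]
gripper_width: 0.0081
finger_force: 39.2
shift [ 2.5 -0.6  1. ] turn [-0.1 -0.  -0.1] pos [ 0.6502 -0.0457  0.136 ] t 11.95
5 -4.1 -14.8
10 -9.6 -29.3
15 -16.2 -43.2
20 -24.1 -56.4
25 -33.0 -68.9
30 -43.0 -80.6
35 -54.0 -91.4
40 -66.0 -101.2
45 -78.7 -109.9
50 -92.1 -117.5
```

```bash
python3 -m handwheel '[[0,-0.0015,-0.006,0,0,0,-1],[0,-0.004,-0.0148,0,0,0,-1],[0,-0.0096,-0.0293,0,0,0,-1],[0,-0.0162,-0.0432,0,0,0,-1],[0,-0.0241,-0.0564,0,0,0,-1]]'
python3 -m handwheel '[[0,-0.0089,-0.0125,0,0,0,-1],[0,-0.0189,-0.0242,0,0,0,-1],[0,-0.0299,-0.035,0,0,0,-1],[0,-0.0419,-0.0448,0,0,0,-1],[0,-0.0546,-0.0535,0,0,0,-1]]'
python3 -m handwheel '[[0,0,0,0,0,0,-1],[0,0,0,0,0,0,-1],[0,0,0,0,0,0,-1],[0,0,0,0,0,0,-1],[0,0,0,0,0,0,-1]]'
python3 - <<'E'
from h import *
from cell import eyes,get_state
s=get_state();print(s["position"]-np.array([.6502,-.0457,.136]))
w=eyes.capture("scene");np.savez("s6.npz",**w)
a=cv2.resize(w["img"][110:280,130:420],None,fx=2.7,fy=2.7,interpolation=cv2.INTER_CUBIC);cv2.imwrite("pics/s6.png",a[:,:,::-1])
E
```

```text
time: 12.45
position: [0.6274, -0.052, 0.1932]
orientation: [0.0, 0.607, 0.795, -0.0]
wrist_force: [-1.0, -3.8, -5.2]
gripper_width: 0.0085
finger_force: 38.8
time: 12.95
position: [0.5765, -0.066, 0.2478]
orientation: [0.002, 0.607, 0.795, 0.002]
wrist_force: [4.6, 1.2, -0.6]
gripper_width: 0.0087
finger_force: 39.0
time: 13.45
position: [0.578, -0.0656, 0.2467]
orientation: [0.002, 0.607, 0.795, 0.002]
wrist_force: [6.2, 1.4, 5.5]
gripper_width: 0.0082
finger_force: 39.9
[-0.07219813 -0.01992405  0.11074946]
```

View pics/s6.png

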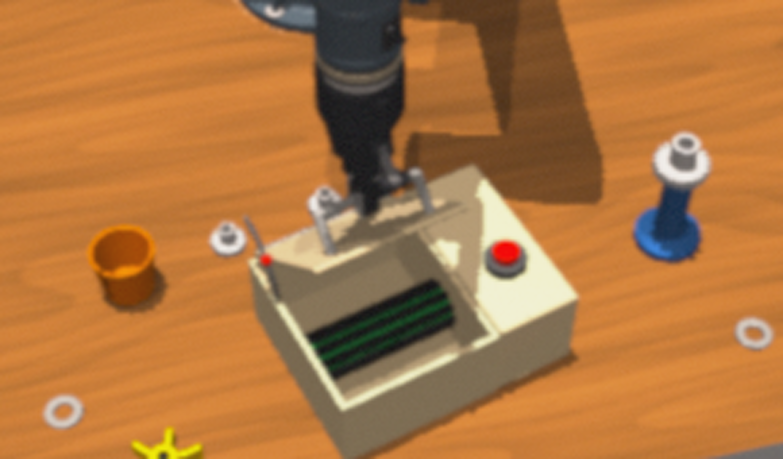

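The lid is open with the bar held, the gear is still on the post, and nothing else has moved. I'll check the angle by projecting the expected bar ends, seen at about crop (322,213) and (417,174).

```bash
python3 - <<'E'
from h import *
from cell import get_state
c=np.load("s6.npz");y=np.radians(15.4);X=np.array([np.cos(y),np.sin(y),0]);Y=np.array([-np.sin(y),np.cos(y),0])
B0=np.array([.649,-.0445,.137]);H=B0-.172*X;H[2]=.097
for d in(35,40,45,50,55):
    a=np.radians(d)+np.arctan2(.04,.172);P=H+.1766*(np.cos(a)*X+np.array([0,0,np.sin(a)]))
    print(d,[((proj(c,P+k*Y)-[130,110])*2.7).round(0) for k in(-.05,.05)])
s=get_state();print(s["time"],s["dq"].round(4),s["finger_force"])
E
```

```text
35 [array([324., 240.]), array([423., 198.])]
40 [array([318., 223.]), array([417., 182.])]
45 [array([311., 207.]), array([410., 166.])]
50 [array([303., 192.]), array([402., 151.])]
55 [array([296., 177.]), array([395., 136.])]
13.5 [ 0.0014  0.0022 -0.0006 -0.0026 -0.0005 -0.001 ] 39.90763306617737
```

Both estimates give 43–44°. I'll nudge it about 1° towards the centre, let it settle, and hand in.

```bash
python3 -m handwheel '[[0,-0.002,-0.001,0,0,0,-1],[0,-0.003,-0.002,0,0,0,-1],[0,-0.003,-0.002,0,0,0,-1],[0,-0.003,-0.002,0,0,0,-1],[0,-0.003,-0.002,0,0,0,-1]]'
python3 -m handwheel '[[0,0,0,0,0,0,-1],[0,0,0,0,0,0,-1],[0,0,0,0,0,0,-1],[0,0,0,0,0,0,-1],[0,0,0,0,0,0,-1]]'
python3 -c "
from cell import job
print(job.job_done())"
```

```text
time: 14.0
position: [0.5752, -0.0664, 0.2487]
orientation: [0.002, 0.607, 0.795, 0.002]
wrist_force: [5.2, 1.8, 4.4]
gripper_width: 0.0084
finger_force: 39.9
time: 14.5
position: [0.5752, -0.0664, 0.2486]
orientation: [0.002, 0.607, 0.795, 0.002]
wrist_force: [6.0, 2.2, 3.7]
gripper_width: 0.0083
finger_force: 39.9
the job is handed in; nothing more can be done
None
```

I handed the job in at 14.5 s: the gear sits flat on the post's shoulder, and the gripper is holding the lid open by its bar at about 45° (estimated from arm position and one camera view); handing in returned no verdict.

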